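# Reverse the filter cartridge for backwash and clip it

## Task

Push the filter cartridge round on its swivel, end for end and right up to its stop, so that its blue end with the brass pin finishes at the spring clip, swinging the long end round the side that is clear of the gauge post. Then push the hairpin clip fully home over the pin until it snaps past it and locks the cartridge. Do not let anything hit the gauge post or the valve, do not push the clip before the cartridge is round, leave the loose things where they are, and let go at the end.

Things in the scene. Friction and masses are not known exactly. Their poses are not given: they have to be found in the camera images.
- rig: Fixed orange board, 320 (x) by 480 (y) by 12 mm; origin on the cartridge's swivel axis at table level, board spans y -200 to +280 in its frame. Steel pedestal at the origin, 60 mm diameter, top at 40 mm. Grey clip bracket 36 mm wide in x, y 160 to 270 mm, top at 72 mm. All heights given are above the table unless said otherwise.
- cartridge (a joint): Swivel angle (rad) about the vertical through the rig's origin, counter-clockwise from above positive. 0: long blue end along the rig's -y, away from the clip; it starts within 0.25 of 0. Hard stops at +3.14 and -3.14: at either one it is reversed, blue end at the clip (rig's +y). About 2 N at 100 mm from the axis turns it; it stays where left. Push it sideways with a shut gripper.
- lock_pin (a point): Upright brass pin, 10 mm diameter, on a flat tongue beyond the blue end, 145 mm from the swivel axis; top at 103 mm. The point is on its axis, 90 mm above the table, at the height of the clip's legs. The tongue ends 154 mm from the swivel axis.
- plain_end (a point): Centre of the black end face of the cartridge, a horizontal cylinder of 44 mm diameter whose axis is at 75 mm height (53 to 97 mm). This short end is 65 mm from the swivel axis, the long end's blue face 118 mm.
- clip (a joint): Slide (m) of the captive steel hairpin clip on the bracket towards the swivel axis (rig's -y): 0 back, 0.036 home at its stop; starts at 0 to 0.006. Two springy legs (5 mm wire, flared tips, at 90 mm height) point at the swivel axis. With the cartridge reversed they meet the pin at about 0.02, are widest at 0.027 (push about 6 N), have closed behind it at 0.032; push on to the stop.
- clip_tab (a point): Centre of the outer (rig +y) face of the clip's upright red thumb tab, 108 mm above the table. The tab is 30 mm wide, 6 mm thick, from 78 to 124 mm above the table. At clip = 0 the point is 243 mm from the swivel axis. Push it from here towards the swivel axis.
- gauge_post: Fixed upright brass post with a small round black-and-white gauge (36 mm diameter, 20 mm thick), on the rig's board about 100 to 112 mm from the swivel axis, on the rig's +x or -x side. Origin at its foot on the board (12 mm above the table); 101 mm tall, top 113 mm above the table. The short end of the cartridge clears it, the long end does not.
- valve: Fixed small valve, steel block 40 by 40 mm with a black handwheel, 55 mm tall, on the board at rig x -130, y -165 mm, its top 67 mm above the table. Origin at its foot.
- pan: Loose shallow aluminium pan, 70 mm diameter, 14 mm high, on the board on the other side from the gauge post; its rim is 26 mm above the table, under the cartridge's sweep. Origin under its centre. Leave it.
- fitting_a: Loose brass fitting, 18 mm diameter, 24 mm high, standing on the board. Origin under its centre. Leave it.
- fitting_b: Loose brass fitting, as fitting_a. Leave it.
- jar: Loose lidded glass jar, 80 mm diameter, 110 mm high, on the table to the right. Leave it.
- beaker: Loose clear beaker, 70 mm diameter, 90 mm high, on the table to the left. Leave it.
- wrench: Loose steel wrench, 180 mm long, lying on the table to the left. Leave it.

How it is judged:
By the outcome, as a careful person would: the job done as asked, in the order asked, and still so for the second after the job is handed in, with the robot touching nothing.
It also fails if it takes over 58 s, if anything falls off the work surface, if the arm or the gripper's body presses on something with over 40 N, if the wrist force passes 120 N, or if a joint passes its speed limit or range.

## Robot

A 6-joint arm with a two-finger parallel gripper is mounted at the origin on the work surface. World frame = base frame: x ahead of the robot, y to its left, z up, the work surface at z = 0. Lengths are in m, angles in rad, forces in N, time in s.
With the tool pointing down it reaches from about 0.275 to 0.875 m from the base axis. Payload 12.5 kg.
Tool frame: the origin (TCP) lies at the very end of the fingers, on their centre line; the grasp point (between the pads) lies 19 mm behind it; z points along the fingers, y is the line along which they close (so a half turn about z gives the same grasp; the last joint's range is limited). The gripper opens to 85 mm and grips with 20 to 120 N. Pads are 22 mm wide; open, the fingers measure 114 mm over their backs; the gripper's body (76 mm by 85 mm) begins 54 mm behind the grasp point. The pads swing forward as they close: fully open they stand 13 mm farther back than shut.
Start: joints at [-1.259, 0.351, 1.652, -0, 1.139, -0.085], TCP at [0.213, -0.507, 0.231] pointing down, gripper open.
Joint ranges: [-2.75, 2.75], [-0.79, 2.1], [0.01, 2.65], [-1.57, 4.71], [0.07, 3.14], [-2.87, 2.87]. Speed limits (rad/s): [2.22, 2.22, 2.79, 3.14, 3.14, 3.14].

## Interface

Orientations are given as a unit quaternion [w, x, y, z].
In Python, from rig import env, vision, spotter gives the robot as it stands. The module is installed in compiled form; this text tells all that it offers.
- The arm moves only by the tool drive_tool, never from a script. Its argument "commands" is a list of rows, each a list of 3 entries, a list of its own where there are three numbers: the shift along the tool's x, y, z in mm, then the turn about the tool's z in rad, then the opening, from 0 (shut) to 1 (fully open). A call has 1 to 10 rows; each row is the pose to reach, as a shift and turn from the pose commanded when the call began, along the tool's axes at that moment; what a row does not reach only later rows make up. A row lasts 1/12 s, in which the tool goes at most 41.7 mm and 7.16 degrees, less where a joint would pass 70% of its speed; a pose out of reach is approached as far as the arm can. A call with a gripper value outside its range is refused whole. The fingers move at their own pace and stop on an object; "grip_force" is the grip in N (left out, the last holds). Time passes only in rows, so rows that repeat a pose let the fingers close. It gives the time, the measured TCP pose, the force, the opening and the grip force at its end, in the units of the state.
- env.get_obs(): the state, without advancing time (a new reading comes with each control period).
- vision.get_image(name): name is "scene" or "top" or "wrist"; returns a dict with "pixels" (420x560x3 uint8, red, green, blue), "range_z" (420x560 float32, m along the optical axis (not along the pixel's ray), 0 where there is no reading), "fx", "fy", "cx", "cy" (pixels), "cam_to_world" (4x4, takes a point from camera to world coordinates). Camera axes: x right, y down, z forward; pixel columns grow to the right and rows downward; lengths in m; the calibration is good to about 2 mm. The wrist camera is an equidistant fisheye: a pixel r from the principal point sees the ray r / f radians off the axis. A picture is of the moment at which its call begins.
- env.finish_job(): hands the job in; it is judged then, once.
Trained networks look in a picture, given as the dict that the camera call returned (one of the last four; its "shot" number tells which), for a name from the list of things; names that differ only in an ending like _2 or _b are one class to them, and where a whole thing is asked for, a point or a joint stands for the part that bears it (a point fixed in the world has none). Each returns a list of dicts, best first, with "confidence" (0 to 1); they miss things now and then, are a little off and sometimes report something else, mostly with a low value. They report only what shows in the picture. A call takes as long as a camera call.
- spotter.silhouettes(picture, thing): "pixels" (420x560 bool, what is visible of it) and "bbox" ([centre column, centre row, width, height] in pixels, round what is visible of it).
The state is a dict: "clock": time; "q": joint angles; "qvel": joint speeds; "joint_efforts": joint torques, N m; "ee_pos": TCP position; "tcp_rot": TCP orientation; "force": force on the tool from outside, world axes, zero at the start; "moment": the same for the moment, N m; "grip_width": finger opening in m; "grip_force": force on a finger pad.
Only numpy, scipy, OpenCV 4.12 (cv2) and the standard library are available. Lean on these libraries where they do the work, as an engineer would, in place of code of your own. Each camera call takes 0.05 s, during which the arm holds its last target. There are 200 camera calls.

## Working session

There is one attempt and no reset: what is moved stays moved. The work goes in short steps, Python scripts to look and compute and a tool call to move; the robot and the scene stay as the last step left them, time stands still between calls to the robot, and variables do not carry over. Pictures are saved under pics/ and viewed, at most 10 in all, crops included, and the job is handed in when it is done.

Besides the shell and the picture viewer there is one more tool, called after ">>>" in YAML: its name, and indented under it one key for each argument. drive_tool: Moves the arm, as the interface text tells. Its arguments: {"type":"object","properties":{"commands":{"type":"array","items":{"type":"array"}},"grip_force":{"type":"number"}},"required":["commands"]}

```bash
mkdir -p pics; cat > h.py <<'E'
import numpy as np, cv2
from rig import env, vision, spotter
def world(p):
    v,u=np.mgrid[0:420,0:560]; z=p["range_z"]
    c=np.stack([(u-p["cx"])/p["fx"]*z,(v-p["cy"])/p["fy"]*z,z,np.ones_like(z)],-1)
    return (c@np.array(p["cam_to_world"]).T)[...,:3]
def save(p,n): cv2.imwrite(f"pics/{n}.png",p["pixels"][...,::-1])
E
python3 - <<'E'
from h import *
o=env.get_obs(); print(o["clock"],o["ee_pos"],o["tcp_rot"])
p=vision.get_image("top"); save(p,"top0"); W=world(p)
for t in ["rig","cartridge","lock_pin","plain_end","clip_tab","clip","gauge_post","valve","pan","fitting_a","jar","beaker","wrench"]:
    for s in spotter.silhouettes(p,t)[:2]:
        m=s["pixels"]&(p["range_z"]>0); q=W[m]
        print(t,round(s["confidence"],2),np.round(s["bbox"]),np.round(np.median(q,0),3),np.round(np.percentile(q,2,0),3),np.round(np.percentile(q,98,0),3))
q=vision.get_image("scene"); save(q,"scene0")
E
```

```text
0.0 [ 0.21246771 -0.50694072  0.23075294] [-5.89874977e-04  9.80383689e-01  1.97097610e-01 -7.42646484e-05]
rig 0.62 [283. 202. 172. 129.] [0.557 0.028 0.012] [ 0.4   -0.209  0.007] [0.735 0.252 0.096]
rig 0.43 [124. 280.  35.  25.] [0.323 0.489 0.053] [0.293 0.442 0.001] [0.354 0.507 0.092]
cartridge 0.94 [310. 194.  79.  25.] [ 0.577 -0.05   0.093] [ 0.549 -0.159  0.058] [0.606 0.041 0.1  ]
lock_pin 0.91 [314. 193.  78.  26.] [ 0.577 -0.047  0.092] [ 0.549 -0.159  0.011] [0.61  0.043 0.1  ]
plain_end 0.82 [313. 192.  78.  24.] [ 0.577 -0.051  0.093] [ 0.549 -0.161  0.012] [0.606 0.041 0.1  ]
clip_tab 0.56 [227. 206.  31.  15.] [0.536 0.198 0.09 ] [0.517 0.139 0.069] [0.557 0.215 0.124]
clip 0.66 [221. 204.  25.   9.] [0.534 0.201 0.089] [0.517 0.183 0.077] [0.551 0.213 0.124]
clip 0.55 [463. 233.  41.  31.] [ 0.471 -0.477  0.107] [ 0.437 -0.524  0.008] [ 0.507 -0.457  0.114]
gauge_post 0.66 [313. 229.  10.  11.] [ 0.477 -0.06   0.109] [ 0.468 -0.074  0.015] [ 0.489 -0.046  0.116]
valve 0.46 [282. 201. 174. 130.] [0.556 0.029 0.012] [ 0.398 -0.209  0.007] [0.733 0.252 0.096]
valve 0.45 [358. 228.  15.  13.] [ 0.474 -0.197  0.066] [ 0.456 -0.217  0.026] [ 0.491 -0.182  0.071]
pan 0.71 [300. 163.  21.  25.] [ 0.685 -0.027  0.016] [ 0.652 -0.057  0.011] [0.714 0.004 0.028]
jar 0.65 [464. 231.  39.  34.] [ 0.471 -0.477  0.106] [ 0.437 -0.522  0.011] [ 0.507 -0.457  0.114]
beaker 0.69 [124. 281.  31.  29.] [0.323 0.489 0.051] [0.295 0.442 0.002] [0.353 0.505 0.091]
wrench 0.86 [133. 205.  59.  22.] [0.548 0.467 0.006] [ 0.525  0.384 -0.003] [0.572 0.554 0.011]
wrench 0.33 [302. 163.  19.  25.] [ 0.686 -0.027  0.016] [ 0.657 -0.057  0.011] [0.714 0.001 0.027]
```

View pics/top0.png

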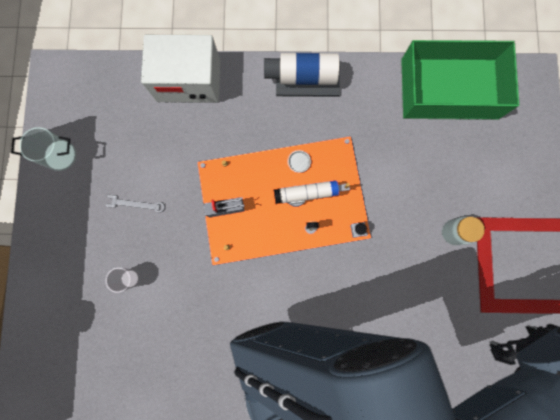

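View pics/scene0.png

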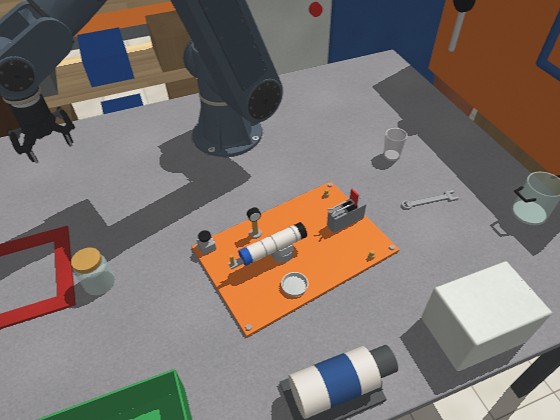

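The top view shows the clip (225,205) at world +y, the blue end (340,188) at −y, the gauge post (313,228) on the near side (rig −x) and the pan (300,162) on the far side. So the long end must swing through the far side, counter-clockwise.

```bash
cat >> h.py <<'E'
def rigpose(p,W):
    a=p["pixels"].astype(int); m=(a[...,0]>150)&(a[...,2]<70)&(a[...,1]<150)&(abs(W[...,2]-.012)<.012)&(abs(W[...,1])<.4)
    m=cv2.morphologyEx(m.astype(np.uint8),cv2.MORPH_OPEN,np.ones((3,3)))>0
    c,s,an=cv2.minAreaRect((W[m][:,:2]*1000).astype(np.float32)); print("rect",c,s,an)
    t=np.radians(an); 
    d=np.array([np.cos(t),np.sin(t)])
    if s[0]<s[1]: d=np.array([-d[1],d[0]])
    if d[1]<0: d=-d
    return np.array(c)/1000-.04*d, d    # origin, rig +y
E
python3 - <<'E'
from h import *
p=vision.get_image("top"); W=world(p); O,d=rigpose(p,W); ex=np.array([d[1],-d[0]])
print("O",O,"yaw",np.degrees(np.arctan2(-d[0],d[1])))
def rig(q): return np.stack([(q[...,:2]-O)@ex,(q[...,:2]-O)@d,q[...,2]],-1)
R=rig(W); ok=p["range_z"]>0
m=ok&(R[...,2]>.085)&(R[...,2]<.11)&(abs(R[...,0])<.06)&(R[...,1]>-.17)&(R[...,1]<.09)
print("cart fit",cv2.fitLine(R[m][:,:2].astype(np.float32),cv2.DIST_HUBER,0,.01,.01).ravel(), R[m].min(0),R[m].max(0))
a=p["pixels"].astype(int)
red=ok&(a[...,0]>100)&(a[...,1]<60)&(a[...,2]<70)&(abs(R[...,0])<.05)&(R[...,1]>.15)&(R[...,1]<.28)&(R[...,2]>.07)
print("tab",red.sum(),R[red].min(0),np.median(R[red],0),R[red].max(0))
m=ok&(R[...,2]>.03)&(R[...,0]>-.15)&(R[...,0]<-.07)&(R[...,1]>-.12)&(R[...,1]<.12)
print("post",R[m].min(0),np.median(R[m],0),R[m].max(0))
m=ok&(R[...,2]>.02)&(abs(R[...,0])<.16)&(R[...,1]>.13)&(abs(R[...,0])>.03)&(R[...,1]<.27)
print("fit",np.round(R[m],3).tolist())
np.savez("rig.npz",O=O,d=d,ex=ex)
E
```

```text
rect (568.5791625976562, 21.520187377929688) (310.4988708496094, 473.3266296386719) 10.386319160461426
O [ 0.57579053 -0.01782439] yaw 10.386319160461426
cart fit [ 0.02583212  0.9996663  -0.00307526 -0.02864508] [-0.02363319 -0.14897854  0.08504337] [0.02060746 0.06550319 0.10651505]
tab 20 [-0.01511322  0.23160414  0.10549533] [-0.0029672   0.23239069  0.1210868 ] [0.01037349 0.23503397 0.12882889]
post [-0.11194094 -0.04293729  0.08023265] [-0.10228014 -0.02473101  0.11010039] [-0.0903342  -0.0088565   0.11591283]
fit [[0.144, 0.199, 0.034], [0.143, 0.196, 0.034], [0.142, 0.202, 0.033], [0.14, 0.199, 0.036], [0.14, 0.196, 0.035], [0.139, 0.193, 0.036], [0.137, 0.202, 0.037], [0.138, 0.2, 0.033], [0.136, 0.196, 0.038], [0.136, 0.193, 0.038], [0.139, 0.192, 0.024], [0.138, 0.204, 0.024], [0.134, 0.2, 0.035], [0.134, 0.197, 0.034], [0.132, 0.193, 0.041], [0.136, 0.192, 0.025], [0.135, 0.189, 0.025], [0.136, 0.205, 0.022], [0.134, 0.201, 0.027], [0.133, 0.198, 0.027], [0.133, 0.195, 0.027], [0.133, 0.193, 0.022], [0.133, 0.19, 0.021], [0.132, 0.202, 0.022], [0.131, 0.199, 0.022], [0.131, 0.196, 0.022], [-0.109, 0.233, 0.021], [-0.111, 0.228, 0.036], [-0.11, 0.227, 0.022], [-0.111, 0.223, 0.026], [-0.113, 0.234, 0.037], [-0.113, 0.231, 0.035], [-0.113, 0.229, 0.032], [-0.114, 0.225, 0.036], [-0.114, 0.224, 0.023], [-0.114, 0.222, 0.021], [-0.115, 0.235, 0.033], [-0.116, 0.231, 0.038], [-0.116, 0.229, 0.033], [-0.117, 0.226, 0.039], [-0.117, 0.224, 0.03], [-0.118, 0.221, 0.028], [-0.118, 0.236, 0.031], [-0.119, 0.232, 0.034], [-0.12, 0.229, 0.041], [-0.12, 0.226, 0.039], [-0.12, 0.225, 0.023], [-0.12, 0.222, 0.024], [-0.121, 0.234, 0.025], [-0.122, 0.231, 0.023], [-0.122, 0.228, 0.023], [-0.123, 0.225, 0.026], [-0.124, 0.214, 0.021], [-0.124, 0.232, 0.021], [-0.125, 0.229, 0.023]]
```

>>> drive_tool:
  commands:
    - [[40,-20,0],0,0]
    - [[80,-41,0],0,0]
    - [[120,-62,0],0,0]
    - [[160,-82,0],0,0]
    - [[200,-102,0],0,0]
    - [[240,-123,0],0,0]
    - [[280,-143,0],0.05,0]
    - [[320,-164,0],0.1,0]
    - [[350,-179,0],0.16,0]
    - [[370,-189,0],0.215,0]

```text
clock: 1.63
ee_pos: [0.4819, -0.188, 0.2315]
tcp_rot: [0.0, 0.996, 0.089, 0.0]
force: [0.6, -1.0, 0.7]
grip_width: -0.0
grip_force: 0.0
```

```bash
cat >> h.py <<'E'
def tcp():
    from scipy.spatial.transform import Rotation as Q
    r=np.load("rig.npz"); o=env.get_obs(); P=np.array(o["ee_pos"]); w,x,y,z=o["tcp_rot"]; M=Q.from_quat([x,y,z,w]).as_matrix()
    B=np.array([[*r["ex"],0],[*r["d"],0],[0,0,1]])
    pr=B@(P-[*r["O"],0]); T=B@M
    print("t",round(o["clock"],2),"tcp rig mm",np.round(pr*1000,1),"toolx yaw in rig deg",np.round(np.degrees(np.arctan2(T[1,0],T[0,0])),2),"F rig",np.round(B@o["force"],1),"w",o["grip_width"])
    return pr,T
E
python3 -c "
from h import *
pr,T=tcp(); print(T.round(3)); print(T.T@(np.array([-.054,-.092,.2])-pr)*1000)"
```

```text
t 1.63 tcp rig mm [-123.1 -150.4  231.5] toolx yaw in rig deg -0.13 F rig [ 0.4 -1.1  0.7] w -4.543840786224257e-06
[[ 1.    -0.002  0.   ]
 [-0.002 -1.    -0.   ]
 [ 0.     0.    -1.   ]]
[ 68.90845485 -58.60269534  31.5048333 ]
```

>>> drive_tool:
  commands:
    - [[30,-25,20],0,0]
    - [[69,-58,40],0,0]
    - [[69,-58,60],0,0]
    - [[69,-58,90],0,0]
    - [[69,-58,90],0,0]
    - [[69,-58,90],0,0]

```text
clock: 2.13
ee_pos: [0.5375, -0.1203, 0.1408]
tcp_rot: [-0.0, 0.996, 0.091, -0.001]
force: [0.1, -0.2, 0.5]
grip_width: -0.0001
grip_force: 0.0
```

```bash
python3 - <<'E'
from h import *
tcp()
r=np.load("rig.npz"); save(vision.get_image("wrist"),"w1"); p=vision.get_image("scene"); cv2.imwrite("pics/s1.png",cv2.resize(p["pixels"][100:340,150:470,::-1],(800,600)))
E
```

```text
t 2.13 tcp rig mm [-56.1 -93.9 140.8] toolx yaw in rig deg 0.04 F rig [ 0.  -0.2  0.5] w -5.724113564356007e-05
```

View pics/s1.png

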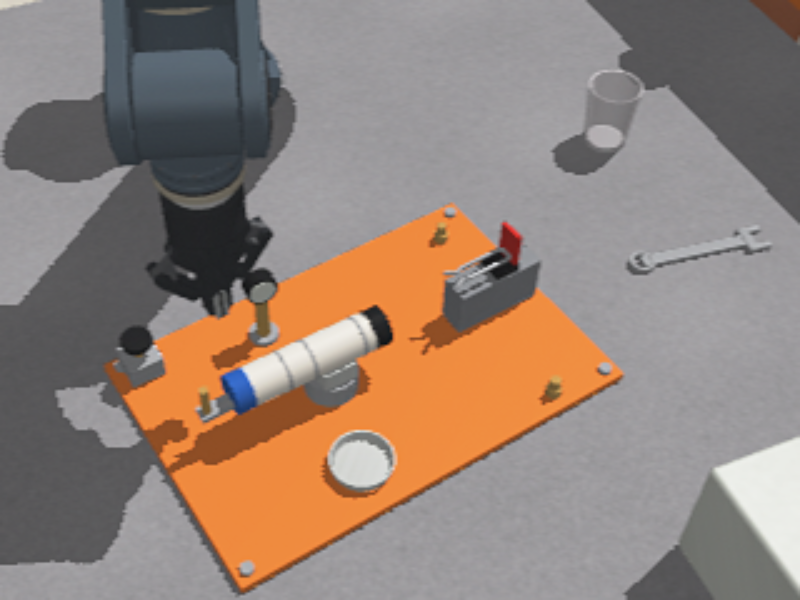

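View pics/w1.png

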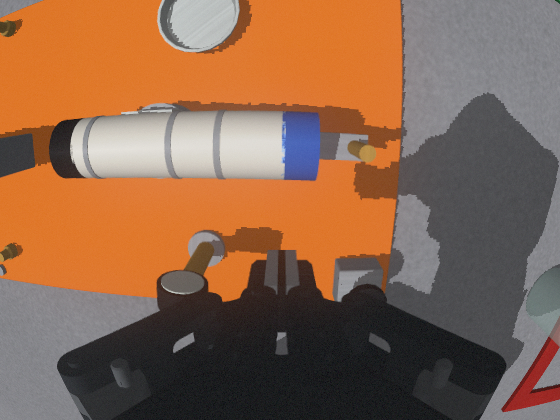

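The scene view shows the shut fingers just above the board on the near side of the cartridge, beyond the gauge (262,288). The wrist view shows the gripper's linkage knuckles sticking out along tool y, so I'll measure their height and width.

```bash
python3 - <<'E'
from h import *
pr,T=tcp(); r=np.load("rig.npz")
p=vision.get_image("scene"); W=world(p); q=W[p["range_z"]>0]
R=np.stack([(q[:,:2]-r["O"])@r["ex"],(q[:,:2]-r["O"])@r["d"],q[:,2]],-1)
L=(R-pr)*1000
m=(abs(L[:,0])<70)&(abs(L[:,1])<100)&(L[:,2]>-10)&(L[:,2]<160)
L=L[m]
for z in range(-10,150,10):
    s=L[(L[:,2]>=z)&(L[:,2]<z+10)]
    if len(s): print(z,len(s),s.min(0).round()[:2],s.max(0).round()[:2])
E
```

```text
t 2.23 tcp rig mm [-55.1 -95.  143. ] toolx yaw in rig deg -0.01 F rig [-0.2 -0.5  0.1] w -0.00035828016118827995
0 11 [  3. -11.] [12.  3.]
10 27 [ -7. -16.] [11. 11.]
20 36 [ -6. -16.] [12. 10.]
30 27 [  3. -16.] [11.  9.]
40 40 [  0. -31.] [13. 26.]
50 116 [-14. -39.] [15. 34.]
60 78 [-11. -48.] [16. 41.]
70 104 [ -9. -56.] [18. 50.]
80 123 [ -6. -63.] [18. 56.]
90 180 [-13. -64.] [19. 60.]
100 126 [ -8. -56.] [20. 48.]
110 44 [ -7. -44.] [19. 39.]
120 21 [ -6. -42.] [33. -6.]
130 80 [-14. -40.] [38. 27.]
140 112 [ -7. -40.] [39. 29.]
```

>>> drive_tool:
  commands:
    - [[0,0,25],0,0]
    - [[0,0,50],0,0]
    - [[0,0,75],0,0]
    - [[0,0,75],0,0]
    - [[0,0,75],0,0]

```text
clock: 2.7
ee_pos: [0.5383, -0.1209, 0.0672]
tcp_rot: [-0.0, 0.996, 0.09, -0.0]
force: [0.1, -0.3, 1.0]
grip_width: -0.0001
grip_force: 0.0
```

```bash
python3 - <<'E'
from h import *
pr,T=tcp()
for th in np.arange(0,3.2,.1):
    s,c=np.sin(th),np.cos(th); off=22+11*abs(c)+13*abs(s)
    print(round(th,1),np.round([90*s-off*c,-90*c-off*s]))
E
```

```text
t 2.7 tcp rig mm [-55.5 -94.6  67.2] toolx yaw in rig deg -0.01 F rig [ 0.  -0.3  1. ] w -6.740605292283275e-05
0.0 [-33. -90.]
0.1 [-25. -93.]
0.2 [-17. -95.]
0.3 [ -8. -97.]
0.4 [  1. -97.]
0.5 [ 10. -97.]
0.6 [ 19. -96.]
0.7 [ 28. -94.]
0.8 [ 37. -91.]
0.9 [ 46. -87.]
1.0 [ 55. -81.]
1.1 [ 63. -75.]
1.2 [ 70. -68.]
1.3 [ 77. -60.]
1.4 [ 82. -51.]
1.5 [ 87. -42.]
1.6 [ 91. -33.]
1.7 [ 94. -24.]
1.8 [ 96. -16.]
1.9 [97. -7.]
2.0 [98.  3.]
2.1 [97. 12.]
2.2 [96. 21.]
2.3 [93. 31.]
2.4 [89. 40.]
2.5 [85. 49.]
2.6 [79. 57.]
2.7 [72. 65.]
2.8 [65. 72.]
2.9 [56. 79.]
3.0 [47. 84.]
3.1 [37. 89.]
```

>>> drive_tool:
  commands:
    - [[8,0,0],0,0]
    - [[16,0,0],0,0]
    - [[22,-5,0],0,0]
    - [[30,-2,0],0,0]
    - [[38,0,0],0,0]
    - [[47,2,0],0,0]
    - [[56,2,0],0,0]
    - [[65,2,0],0,0]
    - [[74,1,0],0,0]
    - [[83,-1,0],0,0]

```text
clock: 3.53
ee_pos: [0.6204, -0.1043, 0.0662]
tcp_rot: [-0.0, 0.996, 0.091, -0.0]
force: [-2.1, -1.1, 0.8]
grip_width: -0.0001
grip_force: 1.1
```

>>> drive_tool:
  commands:
    - [[9,-3,0],0,0]
    - [[18,-7,0],0,0]
    - [[27,-13,0],0,0]
    - [[35,-19,0],0,0]
    - [[42,-26,0],0,0]
    - [[49,-34,0],0,0]
    - [[54,-43,0],0,0]
    - [[59,-52,0],0,0]

```text
clock: 4.2
ee_pos: [0.6685, -0.0416, 0.0663]
tcp_rot: [0.0, 0.996, 0.091, 0.0]
force: [-1.4, -1.9, -0.4]
grip_width: -0.0001
grip_force: 1.0
```

```bash
python3 - <<'E'
from h import *
pr,T=tcp(); save(vision.get_image("wrist"),"w2")
E
```

```text
t 4.2 tcp rig mm [ 87.  -40.1  66.3] toolx yaw in rig deg 0.04 F rig [-1.7 -1.7 -0.4] w -0.00011438135828613496
```

View pics/w2.png

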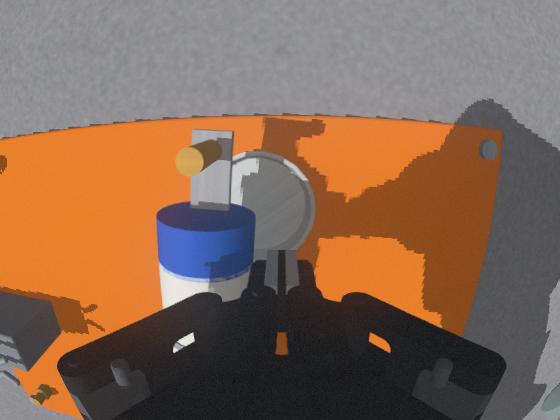

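The wrist view shows the cartridge pointing along rig +x, with the blue end (206,240) and pin (195,160) ahead. The fingers are behind it and the pan is undisturbed, so I'll continue.

>>> drive_tool:
  commands:
    - [[4,-8,0],0,0]
    - [[7,-17,0],0,0]
    - [[9,-25,0],0,0]
    - [[10,-34,0],0,0]
    - [[11,-44,0],0,0]
    - [[10,-53,0],0,0]
    - [[9,-62,0],0,0]
    - [[6,-72,0],0,0]
    - [[2,-81,0],0,0]
    - [[-2,-90,0],0,0]

```text
clock: 5.08
ee_pos: [0.6494, 0.0464, 0.0664]
tcp_rot: [0.0, 0.996, 0.091, 0.0]
force: [1.6, -1.9, 0.8]
grip_width: -0.0002
grip_force: 0.9
```

>>> drive_tool:
  commands:
    - [[-6,-8,0],0,0]
    - [[-13,-16,0],0,0]
    - [[-20,-23,0],0,0]
    - [[-29,-30,0],0,0]
    - [[-37,-34,0],0,0]
    - [[-37,-34,0],0,0]

```text
clock: 5.58
ee_pos: [0.6057, 0.0731, 0.0663]
tcp_rot: [-0.0, 0.996, 0.091, -0.001]
force: [-0.0, 0.3, -0.1]
grip_width: -0.0001
grip_force: 0.0
```

```bash
python3 - <<'E'
from h import *
pr,T=tcp(); save(vision.get_image("wrist"),"w3")
E
```

```text
t 5.58 tcp rig mm [45.8 84.  66.3] toolx yaw in rig deg 0.06 F rig [ 0.   0.3 -0.1] w -0.0001473386690042643
```

View pics/w3.png

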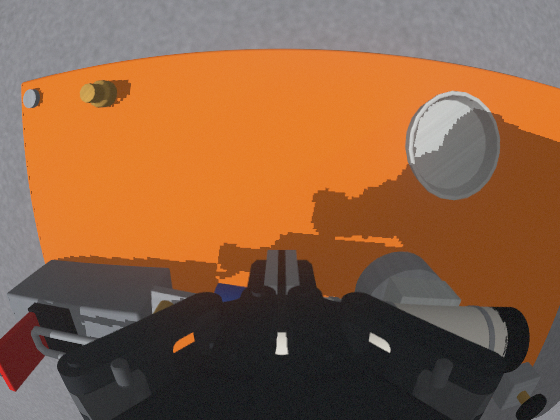

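The cartridge is nearly round, with its blue end beside the clip legs on the left. I'll press on to the stop.

>>> drive_tool:
  commands:
    - [[-3,0,0],0,0]
    - [[-6,0,0],0,0]
    - [[-8,0,0],0,0]
    - [[-10,0,0],0,0]
    - [[-10,0,0],0,0]

```text
clock: 6.05
ee_pos: [0.5975, 0.0703, 0.0663]
tcp_rot: [-0.0, 0.996, 0.091, -0.0]
force: [0.8, -0.2, 1.2]
grip_width: 0.0003
grip_force: 0.5
```

>>> drive_tool:
  commands:
    - [[-2,0,0],0,0]
    - [[-4,0,0],0,0]
    - [[-4,0,0],0,0]

```text
clock: 6.3
ee_pos: [0.5934, 0.0697, 0.0663]
tcp_rot: [-0.0, 0.996, 0.091, -0.0]
force: [0.5, 0.2, 0.2]
grip_width: 0.0001
grip_force: 0.5
```

```bash
python3 -c "
from h import *
tcp()"
```

```text
t 6.3 tcp rig mm [33.1 82.9 66.3] toolx yaw in rig deg 0.03 F rig [0.6 0.1 0.2] w 6.966425201061916e-05
```

>>> drive_tool:
  commands:
    - [[-1,0,0],0,0]
    - [[-2,0,0],0,0]
    - [[-3,0,0],0,0]
    - [[-3,0,0],0,0]

```text
clock: 6.63
ee_pos: [0.5921, 0.0695, 0.0665]
tcp_rot: [-0.0, 0.996, 0.091, 0.002]
force: [10.0, 3.2, -5.1]
grip_width: 0.0001
grip_force: 5.0
```

```bash
python3 - <<'E'
from h import *
tcp()
p=vision.get_image("top"); cv2.imwrite("pics/t4.png",cv2.resize(p["pixels"][130:280,180:380,::-1],(800,600),interpolation=cv2.INTER_CUBIC))
E
```

```text
t 6.63 tcp rig mm [31.8 83.  66.5] toolx yaw in rig deg 0.02 F rig [10.5  1.3 -5.1] w 0.00012634370915873684
```

View pics/t4.png

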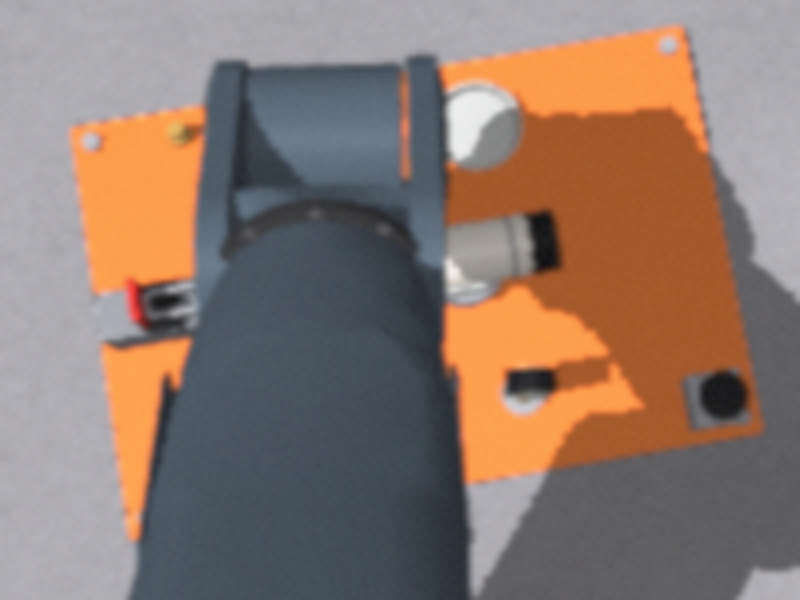

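The top view shows the black end (545,240) now away from the clip, and 10 N at the stop. Next I retreat, rise, and go round behind the tab.

>>> drive_tool:
  commands:
    - [[8,0,0],0,0]
    - [[22,0,0],0,0]
    - [[22,0,-30],0,0]
    - [[22,0,-65],0,0]
    - [[22,0,-100],0,0]
    - [[15,-20,-130],0,0]
    - [[0,-55,-130],0,0]
    - [[-15,-90,-130],0,0]
    - [[-31,-125,-130],0,0]
    - [[-31,-162,-130],0,0]

```text
clock: 7.52
ee_pos: [0.5283, 0.2234, 0.1963]
tcp_rot: [0.001, 0.996, 0.091, -0.001]
force: [0.8, -1.0, 0.2]
grip_width: 0.0002
grip_force: 0.0
```

```bash
python3 - <<'E'
from h import *
pr,T=tcp(); r=np.load("rig.npz")
p=vision.get_image("top"); W=world(p); q=W[p["range_z"]>0]
def R(q): return np.stack([(q[:,:2]-r["O"])@r["ex"],(q[:,:2]-r["O"])@r["d"],q[:,2]],-1)
R=R(q); m=(R[:,2]>.088)&(R[:,2]<.11)&(abs(R[:,0])<.06)&(R[:,1]>-.08)&(R[:,1]<.115)
print("fit",cv2.fitLine(R[m][:,:2].astype(np.float32),cv2.DIST_HUBER,0,.01,.01).ravel(),R[m].min(0),R[m].max(0))
print((T.T@(np.array([-.002,.288,.19])-pr)*1000).round())
E
```

```text
t 7.52 tcp rig mm [ -3.2 245.8 196.3] toolx yaw in rig deg 0.01 F rig [ 0.6 -1.1  0.2] w 0.00023587702250403748
fit [ 0.00336022  0.99999434 -0.00226043  0.02565128] [-0.02072665 -0.0643154   0.08803038] [0.01742878 0.11488819 0.10290178]
[  1. -42.   6.]
```

>>> drive_tool:
  commands:
    - [[0,-25,0],0,0]
    - [[0,-42,0],0,0]
    - [[0,-42,0],0,0]
    - [[0,-42,35],0,0]
    - [[0,-42,70],0,0]
    - [[0,-42,102],0,0]
    - [[0,-42,102],0,0]
    - [[0,-42,102],0,0]

```text
clock: 8.23
ee_pos: [0.5229, 0.2634, 0.0936]
tcp_rot: [0.001, 0.996, 0.091, -0.002]
force: [0.2, -0.4, -0.0]
grip_width: 0.0001
grip_force: 0.0
```

```bash
python3 - <<'E'
from h import *
tcp()
p=vision.get_image("scene"); cv2.imwrite("pics/s5.png",cv2.resize(p["pixels"][150:300,250:450,::-1],(800,600),interpolation=cv2.INTER_CUBIC))
E
```

```text
t 8.23 tcp rig mm [ -1.3 286.1  93.6] toolx yaw in rig deg 0.01 F rig [ 0.1 -0.4 -0. ] w 7.551074536146501e-05
```

View pics/s5.png

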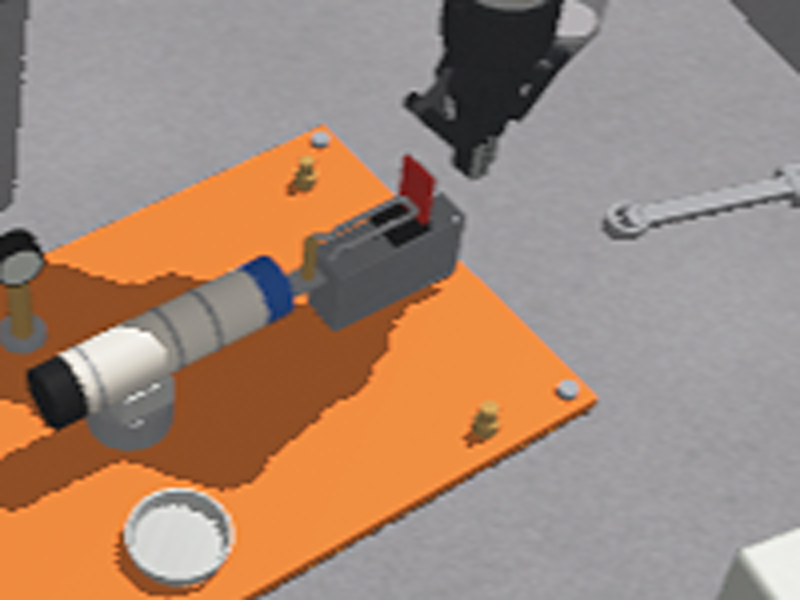

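The view shows the pin (310,258) lying between the clip legs, and the fingers (472,165) behind the red tab. Now I push.

>>> drive_tool:
  commands:
    - [[0,12,0],0,0]
    - [[0,24,0],0,0]
    - [[0,32,0],0,0]
    - [[0,38,0],0,0]
    - [[0,43,0],0,0]
    - [[0,48,0],0,0]
    - [[0,52,0],0,0]
    - [[0,56,0],0,0]
    - [[0,59,0],0,0]
    - [[0,59,0],0,0]

```text
clock: 9.12
ee_pos: [0.5341, 0.2059, 0.0944]
tcp_rot: [0.0, 0.996, 0.091, 0.0]
force: [0.2, 0.6, 0.0]
grip_width: 0.0
grip_force: 0.0
```

```bash
python3 -c "
from h import *
tcp()"
```

```text
t 9.12 tcp rig mm [ -0.6 227.5  94.4] toolx yaw in rig deg 0.03 F rig [0.3 0.6 0. ] w 3.779864521349533e-06
```

>>> drive_tool:
  commands:
    - [[0,2,0],0,0]
    - [[0,4,0],0,0]
    - [[0,6,0],0,0]
    - [[0,6,0],0,0]

```text
clock: 9.45
ee_pos: [0.5348, 0.2011, 0.0943]
tcp_rot: [-0.001, 0.996, 0.091, -0.0]
force: [-2.2, 8.3, 1.7]
grip_width: -0.0
grip_force: 4.5
```

>>> drive_tool:
  commands:
    - [[0,1,0],0,0]
    - [[0,2,0],0,0]
    - [[0,3,0],0,0]
    - [[0,3,0],0,0]

```text
clock: 9.78
ee_pos: [0.535, 0.2006, 0.0945]
tcp_rot: [-0.003, 0.996, 0.091, 0.0]
force: [-6.0, 27.3, 1.7]
grip_width: -0.0003
grip_force: 13.6
```

```bash
python3 -c "
from h import *
tcp()"
```

```text
t 9.78 tcp rig mm [ -0.8 222.2  94.5] toolx yaw in rig deg -0.0 F rig [-1.  28.   1.7] w -0.0002792328327733807
```

It is solidly against the stop at 28 N, well above the 6 N snap, with the tab face at about 207 mm. I'll back off, rise and check.

>>> drive_tool:
  commands:
    - [[0,-8,0],0,0]
    - [[0,-25,0],0,0]
    - [[0,-50,0],0,0]
    - [[0,-60,-30],0,0]
    - [[0,-60,-65],0,0]
    - [[0,-60,-100],0,0]
    - [[-40,-60,-110],0,0]
    - [[-80,-60,-110],0,0]
    - [[-80,-60,-110],0,0]

```text
clock: 10.53
ee_pos: [0.4399, 0.2402, 0.2036]
tcp_rot: [0.001, 0.996, 0.091, -0.003]
force: [0.4, 0.5, -0.5]
grip_width: 0.0003
grip_force: 0.0
```

```bash
python3 - <<'E'
from h import *
tcp(); r=np.load("rig.npz")
p=vision.get_image("scene"); cv2.imwrite("pics/s6.png",cv2.resize(p["pixels"][150:300,250:450,::-1],(800,600),interpolation=cv2.INTER_CUBIC))
p=vision.get_image("top"); W=world(p); a=p["pixels"].astype(int)
R=np.stack([(W[...,:2]-r["O"])@r["ex"],(W[...,:2]-r["O"])@r["d"],W[...,2]],-1)
red=(p["range_z"]>0)&(a[...,0]>100)&(a[...,1]<60)&(a[...,2]<70)&(abs(R[...,0])<.05)&(R[...,1]>.15)&(R[...,1]<.28)&(R[...,2]>.07)
print("tab",red.sum(),R[red].min(0),np.median(R[red],0),R[red].max(0))
E
```

```text
t 10.53 tcp rig mm [-87.2 278.3 203.6] toolx yaw in rig deg 0.08 F rig [ 0.5  0.5 -0.5] w 0.0003262372369012316
tab 17 [-0.01587677  0.20125405  0.10097266] [-0.00193125  0.2020981   0.12002016] [0.00877995 0.20429012 0.12806835]
```

View pics/s6.png

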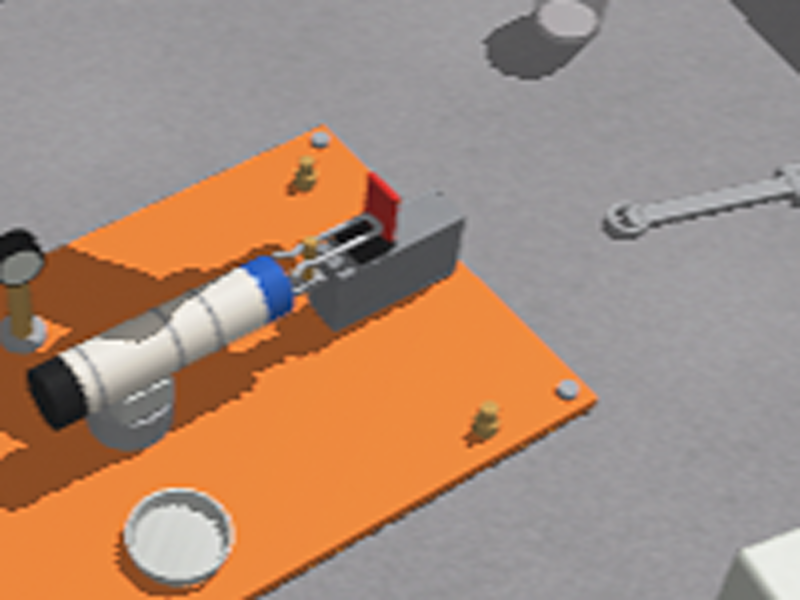

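The legs have closed past the pin (310,250), the tab has moved to its home position, and the loose items are in place.

```bash
python3 -c "
from rig import env
print(env.finish_job())"
```

```text
the job is handed in; nothing more can be done
None
```

The cartridge is turned end for end against its stop, swung round the side clear of the gauge post, and the hairpin clip is pushed home over the pin. The gripper is clear of everything, and the job was handed in at about 10.6 s.

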